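Free a cabinet's child-safety hook with a screwdriver

ROBOT

A 7-joint arm with a two-finger parallel gripper is mounted at the origin on a cart in front of the work surface, level with it; the furniture and walls round the work are solid. World frame = base frame: x ahead of the robot, y to its left, z up, the work surface at z = 0. Lengths are in m, angles in rad, forces in N, time in s.
With the tool pointing down it reaches from about 0.35 to 0.9 m from the base axis. Payload 7.2 kg.
Tool frame: the origin (TCP) lies midway between the tips of the shut fingers; the grasp point (between the pads) lies 19 mm behind it; x points along the fingers, y is the direction in which the jaws open and shut, and the axes are right-handed (so a half turn about x gives the same grasp; the last joint's range is limited). The gripper opens to 85 mm and grips with 20 to 120 N. Pads are 22 mm wide; open, the fingers measure 114 mm over their backs; the gripper's body (76 mm by 85 mm) begins 54 mm behind the grasp point. The pads swing forward as they close: fully open they stand 13 mm farther back than shut.
Start: joints at [1.24, 0.411, -0.013, 1.596, 0.006, 1.134, -0.082], TCP at [0.162, -0.604, 0.193] pointing down, gripper open.
Joint ranges: [-2.95, 2.95], [-0.29, 1.99], [-1.47, 1.44], [0.14, 2.54], [-1.03, 4.17], [0.13, 1.85], [-2.86, 2.86]. Speed limits (rad/s): [2.39, 2.39, 3.01, 3.01, 3.14, 3.14, 3.14].

INTERFACE

Orientations are given as a rotation vector (axis times angle).
In Python, from cell import sensors, optics, env gives the robot as it stands. The module is installed in compiled form; this text tells all that it offers.
- The arm moves only by the tool drive_tool, never from a script. Its argument "series" is a list of rows, each a list of 7 numbers: the turn, a rotation vector about the world's x, y, z in rad, then the shift along the world's x, y, z in m, then the opening, from -1 (shut) to 1 (fully open). A call has 1 to 20 rows; each row is the pose to reach, as a shift and turn from the pose commanded when the call began; what a row does not reach only later rows make up. A row lasts 1/12 s, in which the tool goes at most 41.7 mm and 7.16 degrees, less where a joint would pass 70% of its speed; a pose out of reach is approached as far as the arm can. A call with a gripper value outside its range is refused whole. The fingers move at their own pace and stop on an object; "grip_force" is the grip in N (left out, the last holds). Time passes only in rows, so rows that repeat a pose let the fingers close. It gives the time, the measured TCP pose, the force and the opening at its end, in the units of the state.
- sensors.get_state(): the state, without advancing time (a new reading comes with each control period).
- optics.get_image(name): name is "scene" or "top" or "wrist"; returns a dict with "img" (480x640x3 uint8, blue, green, red), "fovy" (degrees; the focal length in pixels is half the picture's height over the tangent of half this angle, whatever the lens; pixels are square), "cx", "cy" (the principal point, pixels), "R" (3x3) and "t" (3): a world point X has camera coordinates R X + t. Camera axes: x right, y down, z forward; pixel columns grow to the right and rows downward; lengths in m; the calibration is good to about 2 mm. A picture is of the moment at which its call begins. There is no depth.
- env.job_done(): hands the job in, once; it reports no verdict.
The state is a dict: "t": time; "q": joint angles; "qd": joint speeds; "effort": joint torques, N m; "position": TCP position; "eef_rot": TCP orientation; "force": force on the tool from outside, world axes, zero at the start; "ft_torque": the same for the moment, N m; "opening": finger opening in m.
Only numpy, scipy, OpenCV 4.12 (cv2) and the standard library are available. Lean on these libraries where they do the work, as an engineer would, in place of code of your own. Each camera call takes 0.05 s, during which the arm holds its last target.

TASK

The small cabinet is held shut by a sprung safety hook that you can reach only through the notch in its top edge, just behind the door. Take the screwdriver from its stand, gently press the hook down with its blade through the notch, draw the door out past the catch while the hook is held down, and swing the door wide open; then put the screwdriver back upright in its stand, fully home. Never push hard on the cabinet or hook (20 N bends it), and leave the loose bottle, vial and white dish where they are.

Things in the scene. Friction and masses are not known exactly. Their poses are not given: they have to be found in the camera images.
- cabinet: Grey cabinet, white front, 200 wide (y), 165 deep (x), 150 high, fixed to the worktop; origin under its centre, x to the back, y to the left seen from the front, z up. Its white face frame, with the door, hook and catch on it, sits up to 12 mm higher or lower than nominal; this is NOT reported, all heights given here are nominal: find the hook by touch.
- door (a joint): angle of the cabinet door, 0 shut, grows as it opens to 1.9 rad (1.57 is square to the front). White door 12 mm thick, nominally from z = 14 to 150 mm; shut, its inner face is 77 mm in front of the cabinet's origin (x = -77). A small knob sits outside. Free of the catch it swings with slight friction, stays where it is left, and can be pushed from behind with the blade, which fits between door and catch
- door_hinge (a point): point on the door's vertical hinge line, 83 mm in front of the cabinet's origin, 98 mm to its left (y = +98), at the door's nominal top edge; the door's right edge swings out towards the robot
- notch (a point): centre of the notch at the nominal top of the frame's head rail (rail 15 mm thick): 22 mm wide (y) and 22 mm deep (x), bounded by the shut door's inner face in front and the steel catch bar behind; open at the top, and in front once the door moves
- press_plate (a point): nominal point to press, 6 mm behind the shut door's inner face, on top of the sprung steel hook's flat plate, 23 mm below the rail's top. The plate (16 mm wide) is on the door and travels with it. Straight down: 3.5 N to start, 6.5 N at 7 mm (hook freed), 7.7 N at 9 mm, a rigid stop where the force shoots up. Keep it down while the door moves out 20 mm; let go sooner it catches again
- catch (a point): middle of the lower edge of the steel catch bar (8 mm thick in x), nominally 8 mm above the press plate. The plate passes under it to the hook's upright barb (6 mm thick, 14 mm above the plate), which stands about 3 mm behind the bar: the door moves 3 mm, then is caught
- stand: grey block 50 x 50 x 90 high with two low feet (80 long), fixed to the worktop; origin under its centre, z up; holds the screwdriver
- stand_hole (a point): centre of the mouth of the stand's square through hole, 11 x 11, chamfered, at the block's top, 90 above the worktop; axis vertical
- screwdriver: screwdriver 172 mm long, 85 g, blade down in the stand; own y axis from blade to handle end (up when upright); shaft axis 12 mm along own z from the origin. Handle 24 mm thick, square to grip, sides along the stand's x and y, 97 to 172 mm above the tip; collar 18 mm thick, 85 to 97 above the tip, rests on the stand when home; shaft 6 mm thick. Home, the tip is 5 mm above the worktop
- screwdriver_tip (a point): end of the screwdriver's blade, on its axis
- screwdriver_grip (a point): middle of the screwdriver's handle on its axis, 136 above the tip: the place to grip
- bottle: loose bystander: white bottle, 60 wide, 108 high; origin under its centre
- vial: loose bystander: small vial, 27 wide, 61 high; origin under its centre
- white_dish: loose bystander: flat dish, 106 wide, 27 high; origin under its centre
Mind the look-alikes: they are no part of the job. Leave any purple or yellow look-alike of the stand alone.

How it is judged:
On the way, in this order (a step that is already met when the one before it is completed fails the run):
1. the screwdriver, lifted out of the stand, presses on the latch of the still caught door (contact force between screwdriver and cabinet above 2.5 N and height (world z) of screwdriver_tip above 0.095 m and value of joint door below 0.06 rad), for 0.1 s.
2. the door is free of its catch (value of joint door above 0.25 rad), for 0.1 s.
At the end, for the whole second after the job is handed in: The door stands still, open by at least 60 degrees (1.05 rad); the screwdriver stands released and still in the stand's hole, blade down, within 0.1 rad of upright, its tip within 7 mm of the hole's axis and less than 12 mm above the worktop (collar on the block) (value of joint door above 1.05 rad and velocity of joint door between -0.05 and 0.05 rad/s and horizontal distance between screwdriver_tip and stand_hole below 0.007 m and height (world z) of screwdriver_tip below 0.012 m and angle between screwdriver's own y axis and vertical below 0.1 rad and linear speed of screwdriver below 0.02 m/s); the robot touches nothing.
It fails at once if the cabinet, its door or hook is pushed with more than 20 N by the screwdriver or the robot (contact force between any of screwdriver, the fingers, the arm and cabinet above 20 N).
It fails at once if the loose bottle, vial or white dish is moved by more than 20 mm (distance of any of bottle, vial, white_dish from where it was at the start of the episode above 0.02 m).
It also fails if it takes over 66 s, if anything falls off the work surface, if the arm or the gripper's body presses on something with over 40 N, if the wrist force passes 120 N, or if a joint passes its speed limit or range.

## Working session

There is one attempt and no reset: what is moved stays moved. The work goes in short steps, Python scripts to look and compute and a tool call to move; the robot and the scene stay as the last step left them, time stands still between calls to the robot, and variables do not carry over. Pictures are saved under pics/ and viewed, and the job is handed in when it is done.

Besides the shell and the picture viewer there is one more tool, called after ">>>" as name(argument=value, ...) on one line, values as JSON. drive_tool: Moves the arm, as the interface text tells. Its arguments: {"type":"object","properties":{"series":{"type":"array","items":{"type":"array","items":{"type":"number"}}},"grip_force":{"type":"number"}},"required":["series"]}

```bash
mkdir -p pics; cat > h.py <<'E'
import numpy as np,cv2
from cell import sensors,optics,env
def grab(n,f):
    d=optics.get_image(n); cv2.imwrite('pics/'+f+'.png',d['img']); np.savez('pics/'+f+'.npz',**{k:np.array(v) for k,v in d.items()}); return d
def load(f):
    return dict(np.load('pics/'+f+'.npz'))
def foc(d): return 240/np.tan(np.radians(float(d['fovy']))/2)
def ray(d,u,v):
    f=foc(d); c=np.array([(u-d['cx'])/f,(v-d['cy'])/f,1.]); R=d['R']; o=-R.T@d['t']; return o,R.T@c
def onz(d,u,v,z):
    o,r=ray(d,u,v); return o+r*(z-o[2])/r[2]
def proj(d,X):
    c=d['R']@np.array(X)+d['t']; f=foc(d); return np.array([f*c[0]/c[2]+d['cx'],f*c[1]/c[2]+d['cy']])
def tri(d1,p1,d2,p2):
    o1,r1=ray(d1,*p1);o2,r2=ray(d2,*p2)
    A=np.stack([r1,-r2],1); s=np.linalg.lstsq(A,o2-o1,rcond=None)[0]
    a=o1+s[0]*r1;b=o2+s[1]*r2; return (a+b)/2,np.linalg.norm(a-b)
E
python3 - <<'E'
from h import *
s=sensors.get_state(); print(s)
for n in ['scene','top','wrist']:
    d=grab(n,n+'0'); print(n,d['fovy'],d['cx'],d['cy'],-d['R'].T@d['t'],d['R'].round(3).tolist())
E
```

```text
{'t': 0.0, 'q': array([ 1.23983028,  0.41188372, -0.01275242,  1.59706422,  0.00565252,
        1.13431315, -0.08221106]), 'qd': array([-0.00115085, -0.00019867, -0.00108923,  0.0002152 , -0.00123745,
       -0.00134368, -0.00055737]), 'effort': array([ 4.92971431e-04, -6.00624418e+01,  6.82041664e-01, -2.99415761e+01,
        1.37165759e-02,  1.06947357e-02, -8.85039924e-06]), 'position': array([ 0.16215675, -0.60300451,  0.19205476]), 'eef_rot': array([ 2.08145015,  0.27685085, -2.08220468]), 'force': array([0.31798058, 1.23101153, 0.48268983]), 'ft_torque': array([-0.0460765 ,  0.0319977 ,  0.04056026]), 'opening': 0.08495215877592224}
scene 44.92211821741606 311.2859417613522 239.82271391193214 [-0.07486045  0.86187792  1.09331954] [[-0.793, -0.609, 0.012], [-0.423, 0.536, -0.731], [0.438, -0.585, -0.683]]
top 57.44496666818917 317.3013646272451 233.23750303300534 [0.37060505 0.02288657 1.30141274] [[0.003, -1.0, 0.004], [-0.989, -0.003, -0.146], [0.146, -0.003, -0.989]]
wrist 59.22733570245393 316.97890131474315 235.87514490185845 [ 0.23276618 -0.58409447  0.37252136] [[0.26, -0.966, -0.001], [-0.925, -0.249, 0.287], [-0.277, -0.074, -0.958]]
```

View pics/scene0.png

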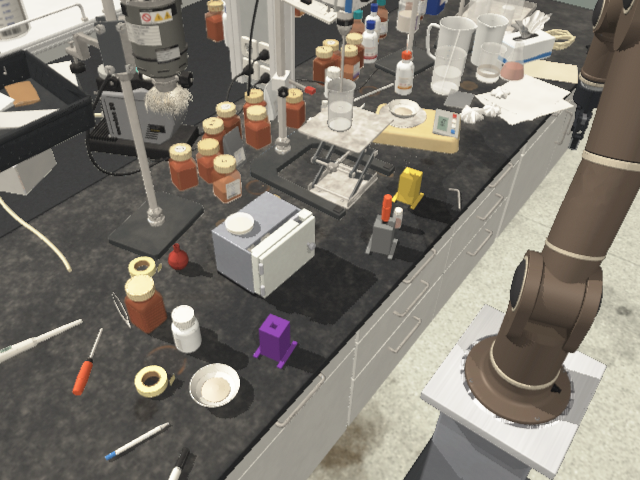

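View pics/top0.png

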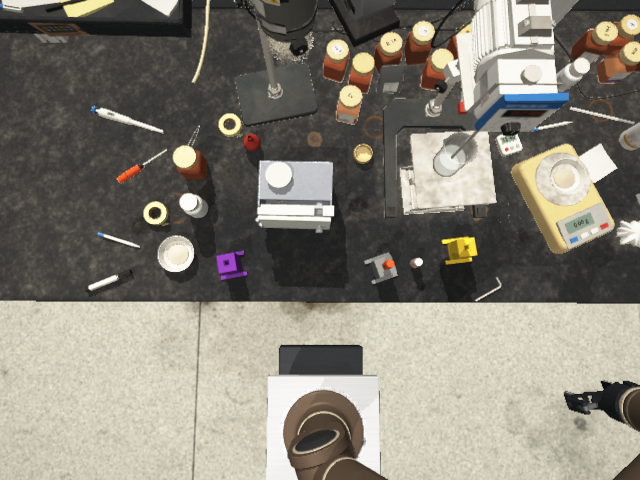

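View pics/wrist0.png

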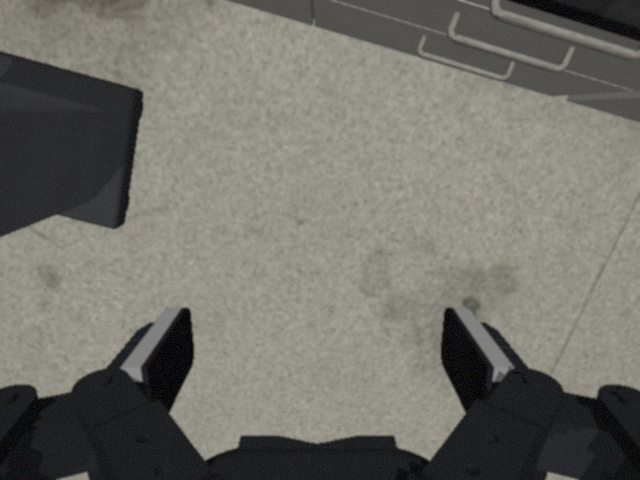

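```bash
python3 - <<'E'
from h import *
a=cv2.imread('pics/top0.png'); s=cv2.imread('pics/scene0.png')
cv2.imwrite('pics/c1.png',cv2.resize(a[230:295,350:450],None,fx=8,fy=8,interpolation=cv2.INTER_CUBIC))
cv2.imwrite('pics/c2.png',cv2.resize(a[150:240,245:345],None,fx=6,fy=6,interpolation=cv2.INTER_CUBIC))
cv2.imwrite('pics/c3.png',cv2.resize(s[180:300,205:325],None,fx=5,fy=5,interpolation=cv2.INTER_CUBIC))
cv2.imwrite('pics/c4.png',cv2.resize(s[180:265,355:415],None,fx=7,fy=7,interpolation=cv2.INTER_CUBIC))
E
```

```text
(no output)
```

View pics/c1.png

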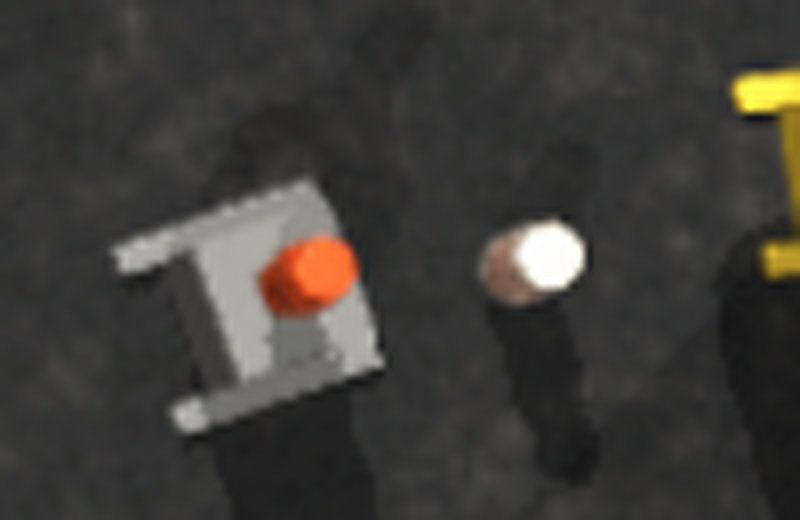

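View pics/c2.png

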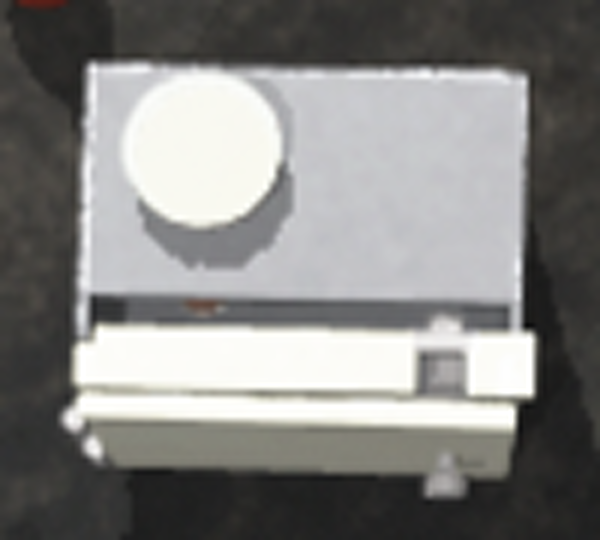

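View pics/c3.png

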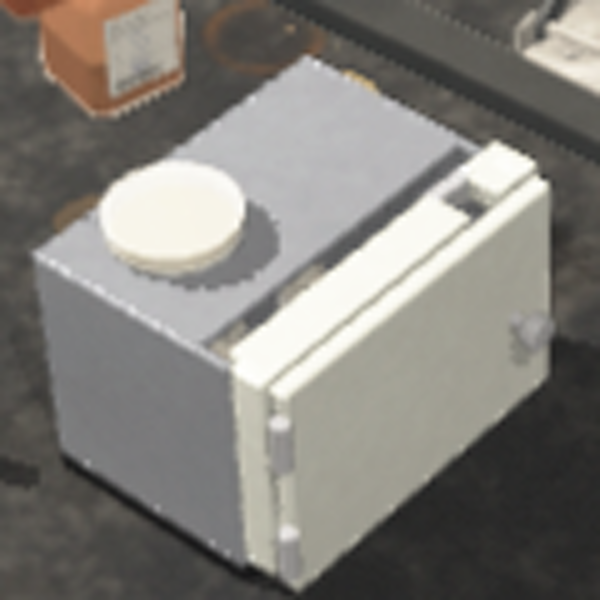

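View pics/c4.png

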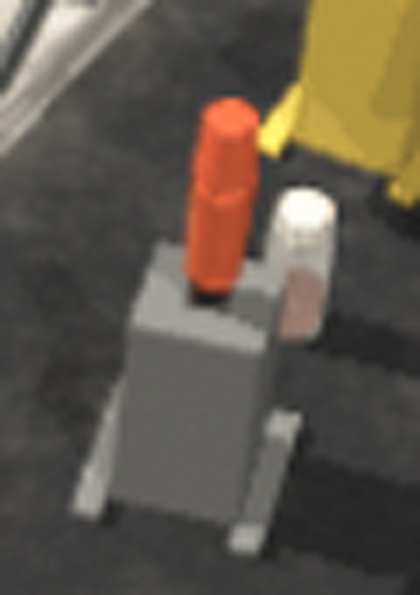

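```bash
python3 - <<'E'
from h import *
T=load('top0');S=load('scene0')
hsv=lambda d:cv2.cvtColor(d['img'],cv2.COLOR_BGR2HSV)
# handle top
pt=(350+325/8-.5+.06,230+268/8-.44); ps=(355+231/7-.43,180+112/7-.43)
print('handle top tri',tri(T,pt,S,ps), onz(T,*pt,.177), onz(S,*ps,.177))
c=lambda x,y:(350+x/8-.44,230+y/8-.44)
for n,p,z in [('RT',(315,180),.09),('RB',(383,362),.09),('footTL',(112,255),.012),('footBL',(180,420),.012)]:
    print(n,onz(T,*c(*p),z).round(4))
cs=lambda x,y:(355+x/7-.43,180+y/7-.43)
for n,p in [('front left top',(133,318)),('front right',(268,350)),('backR',(285,262)),('backL',(160,243))]:
    print(n,onz(S,*cs(*p),.09).round(4))
ct=lambda x,y:(245+x/6-.42,150+y/6-.42)
for n,p,z in [('cabBL',(87,65),.15),('cabBR',(526,72),.15),('notch UL',(420,350),.15),('notch LL',(417,392),.15),('notch UR',(466,352),.15),('notch LR',(466,392),.15),('rail FL',(75,387),.15),('rail FR',(533,397),.15),('rail BL',(97,327),.15),('rail BR',(537,334),.15),('doorTL',(80,395),.15),('doorTR',(517,403),.15),('door front L',(78,418),.15),('door front R',(515,430),.15)]:
    print(n,onz(T,*ct(*p),z).round(4))
c3=lambda x,y:(205+x/5-.4,180+y/5-.4)
for n,p in [('cab backL',(35,255)),('cab BR',(308,57)),('rail FL',(243,388)),('rail FR',(535,165)),('doorFL',(290,396)),('doorFR',(548,180)),('doorBL',(272,382)),('notchL',(440,200)),('notchB',(468,178)),('notchF',(470,218))]:
    print('S',n,onz(S,*c3(*p),.15).round(4))
p=(c3(308,57)); print(tri(T,ct(526,72),S,p)); print(tri(T,ct(87,65),S,c3(35,255)))
print('railFR tri',tri(T,ct(533,397),S,c3(535,165)),'doorFR',tri(T,ct(515,430),S,c3(548,180)),'doorFL',tri(T,ct(78,418),S,c3(290,396)))
E
```

```text
handle top tri (array([ 0.45978298, -0.16788548,  0.18033098]), np.float64(0.00017660358432696814)) [ 0.46012619 -0.16841081  0.177     ] [ 0.46165571 -0.1716848   0.177     ]
RT [ 0.4977 -0.1804  0.09  ]
RB [ 0.4347 -0.2025  0.09  ]
footTL [ 0.4778 -0.118   0.012 ]
footBL [ 0.4174 -0.1422  0.012 ]
front left top [ 0.476  -0.1427  0.09  ]
front right [ 0.427  -0.1587  0.09  ]
backR [ 0.4482 -0.2053  0.09  ]
backL [ 0.4914 -0.1852  0.09  ]
cabBL [0.741  0.1782 0.15  ]
cabBR [ 0.7385 -0.0211  0.15  ]
notch UL [0.6096 0.0266 0.15  ]
notch LL [0.5905 0.0279 0.15  ]
notch UR [0.6088 0.006  0.15  ]
notch LR [0.5906 0.006  0.15  ]
rail FL [0.5922 0.1803 0.15  ]
rail FR [ 0.5884 -0.0238  0.15  ]
rail BL [0.6196 0.1711 0.15  ]
rail BR [ 0.6171 -0.0257  0.15  ]
doorTL [0.5886 0.1779 0.15  ]
doorTR [ 0.5857 -0.0167  0.15  ]
door front L [0.5782 0.1786 0.15  ]
door front R [ 0.5735 -0.0158  0.15  ]
S cab backL [0.7392 0.1774 0.15  ]
S cab BR [ 0.7366 -0.0209  0.15  ]
S rail FL [0.5998 0.1835 0.15  ]
S rail FR [ 0.5907 -0.0255  0.15  ]
S doorFL [0.5794 0.1741 0.15  ]
S doorFR [ 0.5786 -0.0204  0.15  ]
S doorBL [0.5919 0.1723 0.15  ]
S notchL [0.6113 0.0248 0.15  ]
S notchB [0.6108 0.0031 0.15  ]
S notchF [0.5913 0.0261 0.15  ]
(array([ 0.7380438 , -0.02144134,  0.14924969]), np.float64(0.0014477839665137874))
(array([0.74012443, 0.1777174 , 0.15010104]), np.float64(0.0017824601309827427))
railFR tri (array([ 0.58848622, -0.02346595,  0.15240403]), np.float64(0.0011582359941264796)) doorFR (array([ 0.57335606, -0.01506119,  0.15613257]), np.float64(0.002179623308843737)) doorFL (array([0.57684147, 0.17764709, 0.15461667]), np.float64(0.0012521908032758254))
```

```bash
python3 - <<'E'
from h import *
from scipy.spatial.transform import Rotation as R
s=sensors.get_state(); M=R.from_rotvec(s['eef_rot']).as_matrix(); print(M.round(3))
y=M[:,1]; print('jaw yaw deg',np.degrees(np.arctan2(y[1],y[0])))
d=load('wrist0'); o=-d['R'].T@d['t']; print('cam in tool',(M.T@(o-s['position'])).round(4), (M.T@d['R'].T).round(3))
E
```

```text
[[-0.     0.26  -0.966]
 [ 0.001 -0.966 -0.26 ]
 [-1.    -0.001  0.   ]]
jaw yaw deg -74.94085765788442
cam in tool [-0.1803 -0.0003 -0.0731] [[-0.    -0.287  0.958]
 [ 1.    -0.     0.   ]
 [-0.     0.958  0.287]]
```

>>> drive_tool(series=[[0,0,0,0.02,0.03,0.02,1],[0,0,0.087,0.04,0.06,0.04,1],[0,0,0.087,0.064,0.093,0.06,1],[0,0,0.087,0.087,0.127,0.068,1],[0,0,0.087,0.11,0.161,0.068,1],[0,0,0.087,0.133,0.195,0.068,1],[0,0,0.087,0.156,0.228,0.068,1],[0,0,0.087,0.179,0.261,0.068,1],[0,0,0.087,0.202,0.295,0.068,1],[0,0,0.087,0.225,0.328,0.068,1],[0,0,0.087,0.248,0.362,0.068,1],[0,0,0.087,0.271,0.396,0.068,1],[0,0,0.087,0.29,0.424,0.068,1],[0,0,0.087,0.298,0.435,0.068,1],[0,0,0.087,0.298,0.435,0.068,1],[0,0,0.087,0.298,0.435,0.068,1]])

```text
t: 1.48
position: [0.4603, -0.1681, 0.2606]
eef_rot: [2.029, 0.361, -2.031]
force: [-0.3, -0.8, -0.5]
opening: 0.0853
```

```bash
python3 - <<'E'
from h import *
s=sensors.get_state(); print(s['t'],s['position'],s['eef_rot'],s['force'],s['q'])
grab('wrist','w1');grab('scene','s1')
E
```

```text
1.4833 [ 0.46030924 -0.16811532  0.26059778] [ 2.02938465  0.36091789 -2.03090172] [-0.2964759  -0.80650826 -0.501959  ] [ 0.60149942  0.1503805  -0.39299644  1.79624134  0.06154724  1.20765665
 -1.02850441]
```

View pics/w1.png

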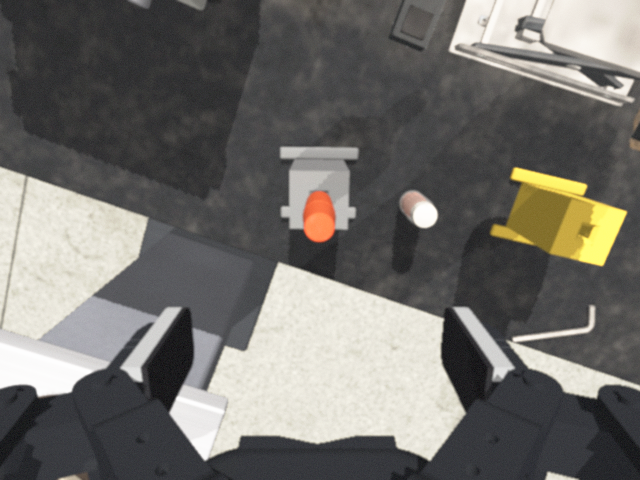

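```bash
python3 - <<'E'
from h import *
W=load('w1'); im=W['img']
cv2.imwrite('pics/c5.png',cv2.resize(im[135:255,265:375],None,fx=5,fy=5,interpolation=cv2.INTER_CUBIC))
h=cv2.cvtColor(im,cv2.COLOR_BGR2HSV); m=cv2.inRange(h,(0,150,100),(18,255,255)); m[:, :280]=0;m[:,360:]=0;m[:170]=0;m[260:]=0
ys,xs=np.nonzero(m); print(xs.min(),xs.max(),ys.min(),ys.max())
for y in range(ys.min(),ys.max()+1,4): r=xs[ys==y]; print(y,r.min(),r.max(),im[y,int(r.mean())])
E
```

```text
304 334 192 242
192 314 324 [ 71 108 239]
196 310 328 [ 66 111 243]
200 308 329 [ 73 125 252]
204 307 331 [ 77 124 251]
208 305 332 [ 73 122 250]
212 304 333 [ 79 131 254]
216 304 334 [ 92 149 255]
220 304 333 [ 95 152 255]
224 304 333 [ 93 148 255]
228 304 333 [ 96 151 255]
232 304 333 [ 93 149 255]
236 307 331 [ 86 142 255]
240 311 326 [ 70 117 254]
```

View pics/c5.png

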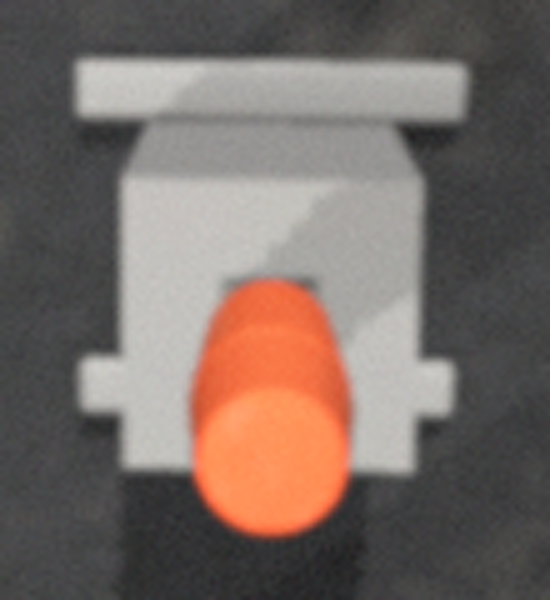

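```bash
python3 - <<'E'
from h import *
W=load('w1')
c=lambda x,y:(265+x/5-.4,135+y/5-.4)
P=[onz(W,*c(*p),.09) for p in [(121,178),(425,178),(417,470),(121,470)]]
print(np.round(P,4)); print('stand c',np.mean(P,0))
for a,b in [(0,1),(3,2),(0,3),(1,2)]:
    v=P[b]-P[a]; print(np.linalg.norm(v),np.degrees(np.arctan2(v[1],v[0])))
F=[onz(W,*c(*p),.012) for p in [(76,60),(467,65)]]; v=F[1]-F[0]; print('foot',np.linalg.norm(v),np.degrees(np.arctan2(v[1],v[0])))
print('handle top',onz(W,*c(272,460),.177))
E
```

```text
[[ 0.4755 -0.1376  0.09  ]
 [ 0.4928 -0.1849  0.09  ]
 [ 0.4455 -0.202   0.09  ]
 [ 0.4279 -0.154   0.09  ]]
stand c [ 0.46043914 -0.16964214  0.09      ]
0.05040908393856614 -69.84699357818675
0.05110899464552901 -69.84936469004907
0.050300087345869646 -160.94349905107697
0.050293677383846006 -160.14621798521006
foot 0.07802872356464421 -70.56561704640403
handle top [ 0.46099237 -0.16917345  0.177     ]
```

>>> drive_tool(series=[[0,0,0,0,-0.0013,-0.03,1],[0,0,0,0,-0.0013,-0.06,1],[0,0,0,0,-0.0013,-0.09,1],[0,0,0,0,-0.0013,-0.115,1],[0,0,0,0,-0.0013,-0.13,1],[0,0,0,0,-0.0013,-0.138,1],[0,0,0,0,-0.0013,-0.138,1],[0,0,0,0,-0.0013,-0.138,-1],[0,0,0,0,-0.0013,-0.138,-1],[0,0,0,0,-0.0013,-0.138,-1],[0,0,0,0,-0.0013,-0.138,-1],[0,0,0,0,-0.0013,-0.138,-1],[0,0,0,0,-0.0013,-0.138,-1],[0,0,0,0,-0.0013,-0.138,-1],[0,0,0,0,-0.0013,-0.138,-1],[0,0,0,0,-0.0013,-0.138,-1]], grip_force=70)

```text
t: 2.92
position: [0.4611, -0.1701, 0.1238]
eef_rot: [2.032, 0.358, -2.029]
force: [-0.7, -0.1, 6.1]
opening: 0.0219
```

```bash
python3 - <<'E'
from h import *
s=sensors.get_state(); print(s['t'],s['position'],s['eef_rot'],s['force'],s['ft_torque'],s['opening'])
E
```

```text
2.9167 [ 0.46112159 -0.1700518   0.12383413] [ 2.03231711  0.35779734 -2.0291233 ] [-0.69417617 -0.05266825  6.0718037 ] [-0.00574095  0.12921341 -0.08330354] 0.021916808242522706
```

>>> drive_tool(series=[[0,0,0,0,0,0.01,-1],[0,0,0,0,0,0.03,-1],[0,0,0,0,0,0.06,-1],[0,0,0,0,0,0.095,-1],[0,0,0,0,0,0.13,-1],[0,0,0,0,0,0.165,-1],[0,0,0,0,0,0.19,-1],[0,0,0,0,0,0.2,-1],[0,0,0,0,0,0.2,-1],[0,0,0,0,0,0.2,-1]])

```text
t: 3.75
position: [0.4599, -0.1697, 0.3221]
eef_rot: [2.031, 0.359, -2.032]
force: [0.1, -0.2, -1.7]
opening: 0.022
```

```bash
python3 - <<'E'
from h import *
s=sensors.get_state(); print(s['t'],s['position'],s['eef_rot'],s['force'],s['ft_torque'],s['opening'])
grab('wrist','w2');grab('scene','s2');grab('top','t2')
E
```

```text
3.75 [ 0.45990484 -0.16973413  0.32214226] [ 2.03055728  0.35918341 -2.03200272] [ 0.12788823 -0.16278593 -1.68790349] [-0.04900551  0.01520023  0.02639242] 0.02202246804514148
```

View pics/w2.png

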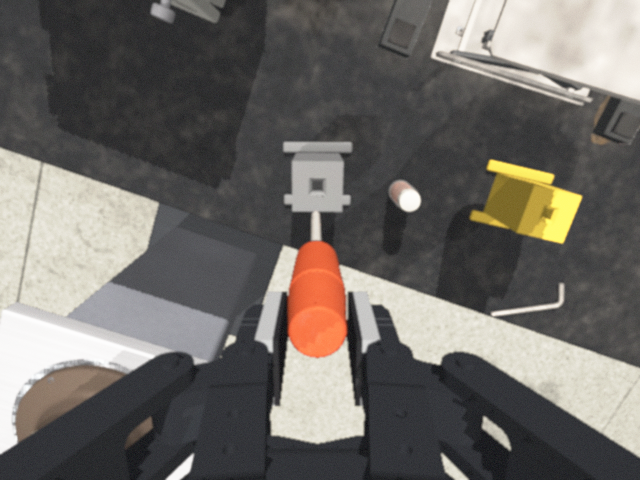

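View pics/s2.png

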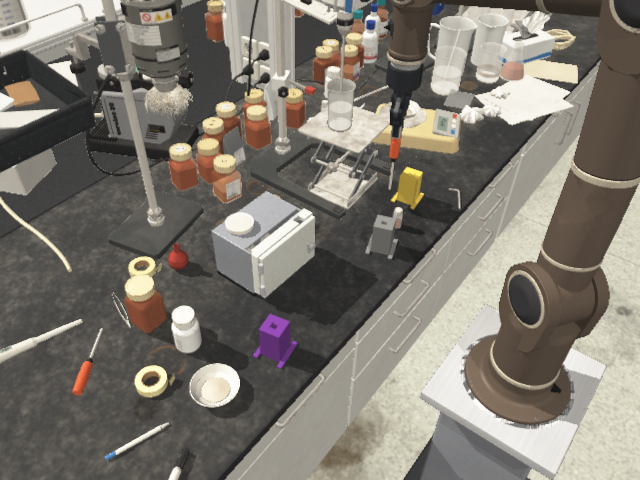

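```bash
python3 - <<'E'
from h import *
W=load('w2');S=load('s2')
X=[.4599,-.1697,.2033]; print(proj(W,X),proj(S,X)); print('hole',onz(W,317,186,.09))
cv2.imwrite('pics/c6.png',np.hstack([cv2.resize(W['img'][170:270,290:345],None,fx=6,fy=6,interpolation=3),cv2.resize(S['img'][130:230,360:415],None,fx=6,fy=6,interpolation=3)]))
E
```

```text
[317.04813845 214.0980824 ] [388.8250391  187.96891347]
hole [ 0.4605907 -0.1694428  0.09     ]
```

View pics/c6.png

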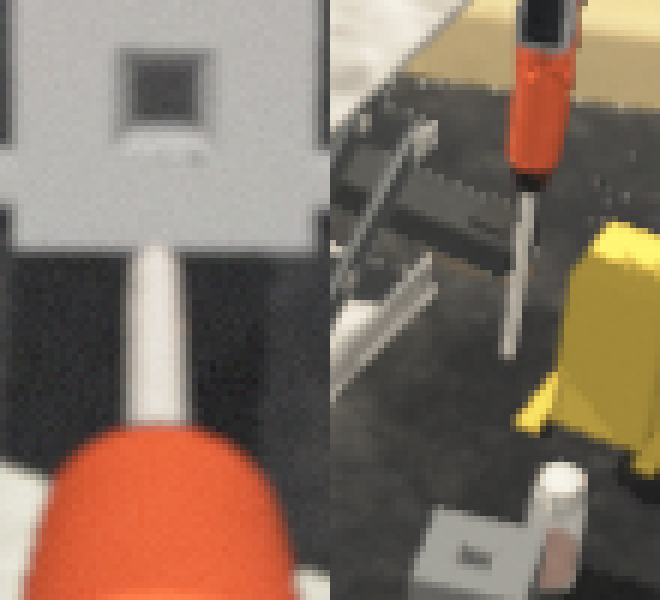

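>>> drive_tool(series=[[0,0,0,0.01,0.013,0.01,-1],[0,0,0,0.03,0.04,0.01,-1],[0,0,0,0.05,0.07,0.01,-1],[0,0,0,0.07,0.1,0.01,-1],[0,0,0,0.09,0.13,0.01,-1],[0,0,0,0.11,0.155,0.01,-1],[0,0,0,0.125,0.175,0.01,-1],[0,0,0,0.133,0.186,0.01,-1],[0,0,0,0.133,0.186,0.01,-1],[0,0,0,0.133,0.186,0.01,-1]])

```text
t: 4.73
position: [0.5929, 0.0161, 0.3314]
eef_rot: [2.028, 0.36, -2.033]
force: [0.0, 0.4, -0.8]
opening: 0.0217
```

```bash
python3 - <<'E'
from h import *
s=sensors.get_state(); print(s['t'],s['position'],s['eef_rot'],s['force'],s['ft_torque'],s['opening'])
grab('wrist','w3');T=grab('scene','s3')
cv2.imwrite('pics/c7.png',cv2.resize(T['img'][140:290,200:350],None,fx=4,fy=4,interpolation=3))
E
```

```text
4.7333 [0.59289081 0.0161011  0.33143001] [ 2.02795863  0.36027584 -2.03339923] [ 0.03081182  0.42384948 -0.83538066] [ 0.02271088 -0.02459262 -0.0085431 ] 0.021688835258948554
```

View pics/w3.png

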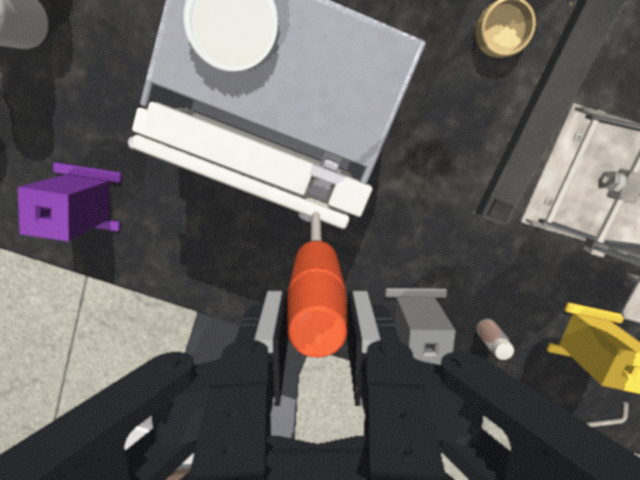

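View pics/c7.png

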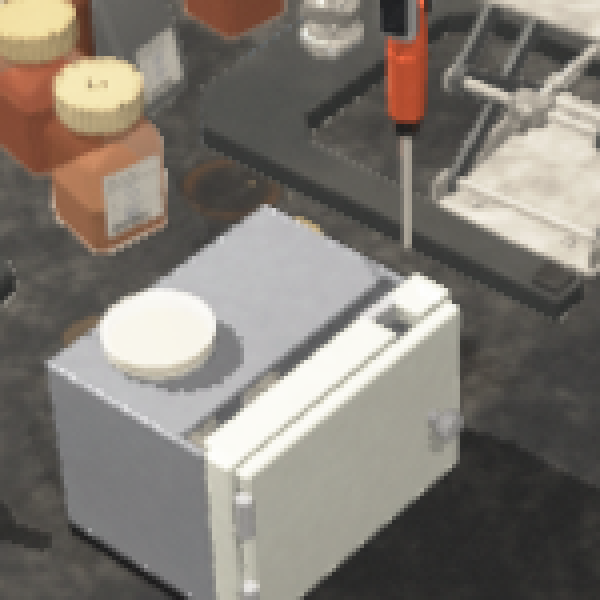

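```bash
python3 - <<'E'
from h import *
W=load('w3')
cv2.imwrite('pics/c8.png',cv2.resize(W['img'][130:240,280:380],None,fx=6,fy=6,interpolation=3))
E
```

```text
(no output)
```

View pics/c8.png

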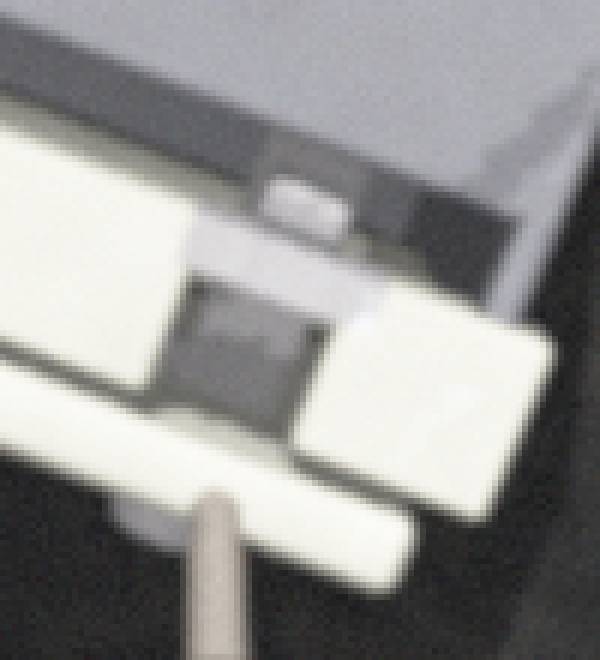

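```bash
python3 - <<'E'
from h import *
W=load('w3');T=load('top0');S=load('scene0'); S3=load('s3')
c=lambda x,y:(280+x/6-.42,130+y/6-.42)
ct=lambda x,y:(245+x/6-.42,150+y/6-.42)
c3=lambda x,y:(205+x/5-.4,180+y/5-.4)
P={'nFL':(150,390),'nFR':(293,453),'barL':(187,278),'barR':(328,322),'rFR':(487,520),'rBR':(555,345),'doorIR':(413,520),'doorFR':(390,595),'doorInNotchL':(165,412),'doorInR':(290,465)}
for z in (.15,.156,.162):
    print(z); 
    for k,v in P.items(): print('  ',k,onz(W,*c(*v),z).round(4))
print('rFR w-t',tri(W,c(487,520),T,ct(533,397)),'w-s',tri(W,c(487,520),S,c3(535,165)))
print('rBR w-t',tri(W,c(555,345),T,ct(537,334)),'w-s',tri(W,c(555,345),S,c3(497,143)))
print('doorFR w-t',tri(W,c(390,595),T,ct(515,430)),'w-s',tri(W,c(390,595),S,c3(548,180)))
print('tip exp',proj(W,[.5929,.0161,.2126]), c(213,490))
E
```

```text
0.15
   nFL [0.5908 0.0269 0.15  ]
   nFR [0.5892 0.0042 0.15  ]
   barL [0.6079 0.0274 0.15  ]
   barR [0.6089 0.0063 0.15  ]
   rFR [ 0.5895 -0.0261  0.15  ]
   rBR [ 0.617  -0.0256  0.15  ]
   doorIR [ 0.5858 -0.0159  0.15  ]
   doorFR [ 0.574  -0.0169  0.15  ]
   doorInNotchL [0.5885 0.0238 0.15  ]
   doorInR [0.5873 0.004  0.15  ]
0.156
   nFL [0.592  0.0272 0.156 ]
   nFR [0.5904 0.0048 0.156 ]
   barL [0.6088 0.0277 0.156 ]
   barR [0.6098 0.0068 0.156 ]
   rFR [ 0.5908 -0.025   0.156 ]
   rBR [ 0.6178 -0.0245  0.156 ]
   doorIR [ 0.5871 -0.0149  0.156 ]
   doorFR [ 0.5754 -0.0159  0.156 ]
   doorInNotchL [0.5897 0.0241 0.156 ]
   doorInR [0.5886 0.0046 0.156 ]
0.162
   nFL [0.5931 0.0274 0.162 ]
   nFR [0.5916 0.0055 0.162 ]
   barL [0.6097 0.0279 0.162 ]
   barR [0.6107 0.0074 0.162 ]
   rFR [ 0.592  -0.0239  0.162 ]
   rBR [ 0.6185 -0.0234  0.162 ]
   doorIR [ 0.5883 -0.014   0.162 ]
   doorFR [ 0.5769 -0.0149  0.162 ]
   doorInNotchL [0.5909 0.0244 0.162 ]
   doorInR [0.5898 0.0052 0.162 ]
rFR w-t (array([ 0.58901077, -0.02503817,  0.14935515]), np.float64(0.002494463153609267)) w-s (array([ 0.59006098, -0.02552982,  0.15060191]), np.float64(0.0011662220157157158))
rBR w-t (array([ 0.61706275, -0.0256714 ,  0.15003827]), np.float64(7.872910518413538e-05)) w-s (array([ 0.61650496, -0.02625087,  0.15018107]), np.float64(0.0016659301169775894))
doorFR w-t (array([ 0.57371247, -0.01635892,  0.1496349 ]), np.float64(0.0011452973886913662)) w-s (array([ 0.57522227, -0.01597301,  0.15486204]), np.float64(0.0002470799753221121))
tip exp [317.14993281 213.74833479] (315.08, 211.2466666666667)
```

>>> drive_tool(series=[[0,0,0,0.001,0.0004,-0.015,-1],[0,0,0,0.001,0.0004,-0.035,-1],[0,0,0,0.001,0.0004,-0.05,-1],[0,0,0,0.001,0.0004,-0.06,-1],[0,0,0,0.001,0.0004,-0.066,-1],[0,0,0,0.001,0.0004,-0.066,-1],[0,0,0,0.001,0.0004,-0.066,-1]])

```text
t: 5.42
position: [0.5944, 0.016, 0.2675]
eef_rot: [2.032, 0.358, -2.031]
force: [-0.2, 0.6, -0.6]
opening: 0.0219
```

```bash
python3 - <<'E'
from h import *
s=sensors.get_state(); print(s['t'],s['position'],s['eef_rot'],s['force'],s['ft_torque'],s['opening'])
W=grab('wrist','w4');T=grab('scene','s4')
cv2.imwrite('pics/c9.png',np.hstack([cv2.resize(T['img'][170:270,240:340],None,fx=4,fy=4,interpolation=3),cv2.resize(W['img'][140:240,270:370],None,fx=4,fy=4,interpolation=3)]))
E
```

```text
5.4167 [0.59444633 0.01602501 0.26747764] [ 2.03203622  0.35794501 -2.03099562] [-0.1844694   0.5900029  -0.58624863] [-0.00299857 -0.04819301 -0.01077812] 0.02194787388633304
```

View pics/c9.png

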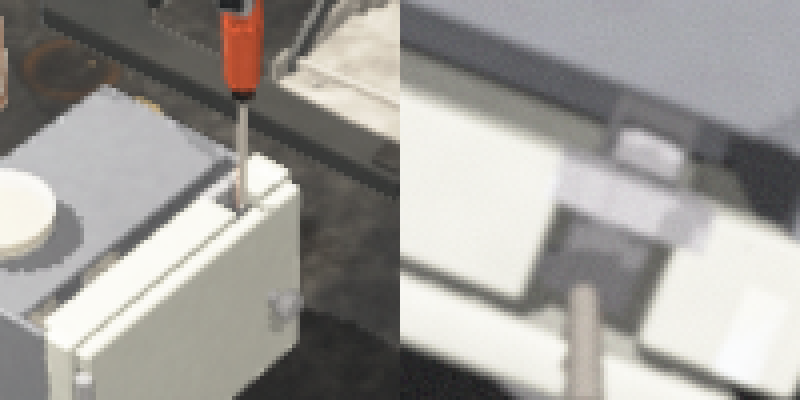

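>>> drive_tool(series=[[0,0,0,0,0,-0.002,-1],[0,0,0,0,0,-0.004,-1],[0,0,0,0,0,-0.006,-1],[0,0,0,0,0,-0.008,-1],[0,0,0,0,0,-0.008,-1]])

```text
t: 5.93
position: [0.5941, 0.0165, 0.2583]
eef_rot: [2.03, 0.359, -2.032]
force: [-0.1, 0.5, -0.9]
opening: 0.0222
```

>>> drive_tool(series=[[0,0,0,0,0,-0.001,-1],[0,0,0,0,0,-0.002,-1],[0,0,0,0,0,-0.003,-1],[0,0,0,0,0,-0.004,-1],[0,0,0,0,0,-0.004,-1]])

```text
t: 6.35
position: [0.5943, 0.0165, 0.2547]
eef_rot: [2.031, 0.359, -2.031]
force: [-0.2, -0.3, -0.9]
opening: 0.0222
```

>>> drive_tool(series=[[0,0,0,0,0,-0.001,-1],[0,0,0,0,0,-0.002,-1],[0,0,0,0,0,-0.003,-1],[0,0,0,0,0,-0.003,-1]])

```text
t: 6.68
position: [0.5942, 0.0165, 0.2516]
eef_rot: [2.031, 0.359, -2.032]
force: [-0.3, 0.4, -0.9]
opening: 0.0219
```

>>> drive_tool(series=[[0,0,0,0,0,-0.001,-1],[0,0,0,0,0,-0.002,-1],[0,0,0,0,0,-0.003,-1],[0,0,0,0,0,-0.003,-1]])

```text
t: 7.02
position: [0.5943, 0.0165, 0.2487]
eef_rot: [2.031, 0.359, -2.031]
force: [0.6, -0.4, -1.3]
opening: 0.0222
```

Tip at ~0.130, no contact yet.

>>> drive_tool(series=[[0,0,0,0,0,-0.001,-1],[0,0,0,0,0,-0.002,-1],[0,0,0,0,0,-0.003,-1],[0,0,0,0,0,-0.003,-1]])

```text
t: 7.35
position: [0.5946, 0.0165, 0.2462]
eef_rot: [2.032, 0.359, -2.03]
force: [-0.7, 0.0, 3.2]
opening: 0.0219
```

>>> drive_tool(series=[[0,0,0,0,0,-0.001,-1],[0,0,0,0,0,-0.002,-1],[0,0,0,0,0,-0.003,-1],[0,0,0,0,0,-0.003,-1],[0,0,0,0,0,-0.003,-1]])

```text
t: 7.77
position: [0.5946, 0.0165, 0.2431]
eef_rot: [2.032, 0.359, -2.031]
force: [-0.7, -1.2, 5.8]
opening: 0.0218
```

```bash
python3 - <<'E'
from h import *
s=sensors.get_state(); print(s['t'],s['position'],s['force'],s['ft_torque'],s['opening'])
E
```

```text
7.7667 [0.59455585 0.01645994 0.24308403] [-0.74781026 -1.17545296  5.78063733] [-0.29917087  0.04761718 -0.02485872] 0.02179392233229451
```

>>> drive_tool(series=[[0,0,0,0,0,-0.001,-1],[0,0,0,0,0,-0.001,-1]])

```text
t: 7.93
position: [0.5945, 0.0165, 0.242]
eef_rot: [2.032, 0.359, -2.031]
force: [-0.1, 1.0, 5.8]
opening: 0.0222
```

>>> drive_tool(series=[[0,0,0,0,0,-0.001,-1],[0,0,0,0,0,-0.001,-1]])

```text
t: 8.1
position: [0.5946, 0.0164, 0.2411]
eef_rot: [2.032, 0.359, -2.031]
force: [0.1, -0.2, 5.7]
opening: 0.0222
```

>>> drive_tool(series=[[0,0,0,0,0,-0.0007,-1],[0,0,0,0,0,-0.0007,-1]])

```text
t: 8.27
position: [0.5946, 0.0164, 0.2405]
eef_rot: [2.032, 0.359, -2.031]
force: [0.7, -1.0, 6.0]
opening: 0.0221
```

>>> drive_tool(series=[[0,0,0,0,0,0,-1]])

```text
t: 8.35
position: [0.5946, 0.0164, 0.2406]
eef_rot: [2.032, 0.358, -2.03]
force: [-1.0, -0.9, 5.2]
opening: 0.0223
```

>>> drive_tool(series=[[0,0,0,0,0,-0.0008,-1],[0,0,0,0,0,-0.0008,-1]])

```text
t: 8.52
position: [0.5946, 0.0165, 0.2397]
eef_rot: [2.032, 0.358, -2.03]
force: [-0.6, -0.0, 6.4]
opening: 0.022
```

>>> drive_tool(series=[[0,0,0,0,0,0,-1]])

```text
t: 8.6
position: [0.5946, 0.0165, 0.2398]
eef_rot: [2.032, 0.359, -2.03]
force: [-0.4, 0.2, 5.9]
opening: 0.0224
```

>>> drive_tool(series=[[0,0,0,0,0,0,-1]])

```text
t: 8.68
position: [0.5947, 0.0165, 0.2399]
eef_rot: [2.032, 0.359, -2.03]
force: [-0.4, -0.8, 7.1]
opening: 0.0219
```

>>> drive_tool(series=[[0,0,0,-0.001,0,0,-1],[0,0,0,-0.002,0,0,-1],[0,0,0,-0.003,0,0,-1],[0,0,0,-0.004,0,0,-1],[0,0,0,-0.005,0,0,-1],[0,0,0,-0.006,0,0,-1]])

```text
t: 9.18
position: [0.5888, 0.0163, 0.2399]
eef_rot: [2.032, 0.358, -2.03]
force: [-0.2, -1.2, 7.2]
opening: 0.0221
```

>>> drive_tool(series=[[0,0,0,-0.001,0,0,-1],[0,0,0,-0.002,0,0,-1]])

```text
t: 9.35
position: [0.5868, 0.0163, 0.2399]
eef_rot: [2.032, 0.358, -2.03]
force: [1.0, -1.1, 7.0]
opening: 0.022
```

>>> drive_tool(series=[[0,0,0,-0.001,0,0,-1],[0,0,0,-0.001,0,0,-1]])

```text
t: 9.52
position: [0.5856, 0.0163, 0.2399]
eef_rot: [2.032, 0.358, -2.03]
force: [0.1, -1.0, 6.7]
opening: 0.0222
```

>>> drive_tool(series=[[0,0,0,-0.001,0,0,-1],[0,0,0,-0.002,0,0,-1]])

```text
t: 9.68
position: [0.5838, 0.0163, 0.2399]
eef_rot: [2.032, 0.358, -2.03]
force: [0.7, -0.5, 6.2]
opening: 0.0221
```

>>> drive_tool(series=[[0,0,0,-0.001,0,0,-1],[0,0,0,-0.002,0,0,-1]])

```text
t: 9.85
position: [0.5818, 0.0164, 0.2399]
eef_rot: [2.032, 0.358, -2.03]
force: [-0.2, -1.5, 6.4]
opening: 0.022
```

```bash
python3 - <<'E'
from h import *
s=sensors.get_state(); print(s['t'],s['position'],s['force'],s['ft_torque'],s['opening'])
W=grab('wrist','w5');T=grab('scene','s5')
cv2.imwrite('pics/c10.png',np.hstack([cv2.resize(T['img'][170:270,240:340],None,fx=4,fy=4,interpolation=3),cv2.resize(W['img'][140:240,270:370],None,fx=4,fy=4,interpolation=3)]))
E
```

```text
9.85 [0.58177157 0.01638561 0.23991466] [-0.19744592 -1.48594718  6.43342859] [-0.38181847 -0.13354405  0.06249698] 0.022013009416609122
```

View pics/c10.png

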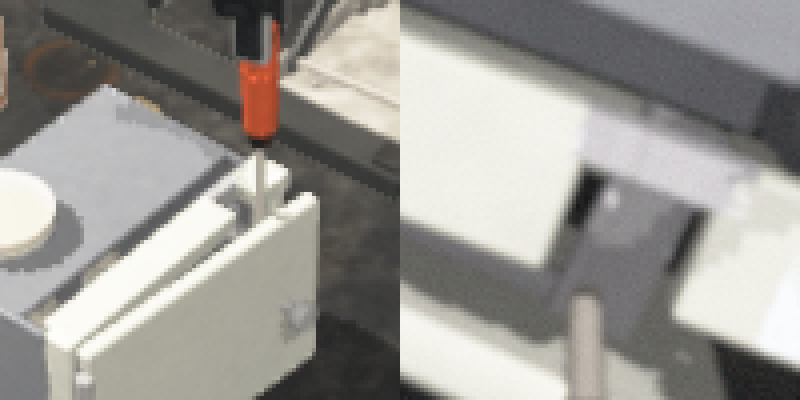

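>>> drive_tool(series=[[0,0,0,-0.002,0,0,-1],[0,0,0,-0.004,0,0,-1],[0,0,0,-0.006,0,0,-1],[0,0,0,-0.008,0.0002,0,-1]])

```text
t: 10.28
position: [0.5737, 0.0167, 0.2399]
eef_rot: [2.032, 0.358, -2.03]
force: [0.6, 0.1, 6.8]
opening: 0.0221
```

>>> drive_tool(series=[[0,0,0,-0.003,0.0002,0,-1],[0,0,0,-0.006,0.0005,0,-1],[0,0,0,-0.009,0.0008,0,-1],[0,0,0,-0.012,0.0012,0,-1]])

```text
t: 10.62
position: [0.5617, 0.0179, 0.2399]
eef_rot: [2.032, 0.359, -2.03]
force: [-0.0, -0.5, 5.6]
opening: 0.022
```

```bash
python3 - <<'E'
from h import *
s=sensors.get_state(); print(s['t'],s['position'],s['force'],s['ft_torque'],s['opening'])
W=grab('wrist','w6');T=grab('scene','s6')
cv2.imwrite('pics/c11.png',np.hstack([cv2.resize(T['img'][170:290,240:340],None,fx=4,fy=4,interpolation=3),cv2.resize(W['img'][120:240,270:370],None,fx=4,fy=4,interpolation=3)]))
E
```

```text
10.6167 [0.56168231 0.01793303 0.23990689] [-0.00890753 -0.51072149  5.56379572] [-0.2844379  -0.10120155 -0.04964011] 0.02204955147110237
```

View pics/c11.png

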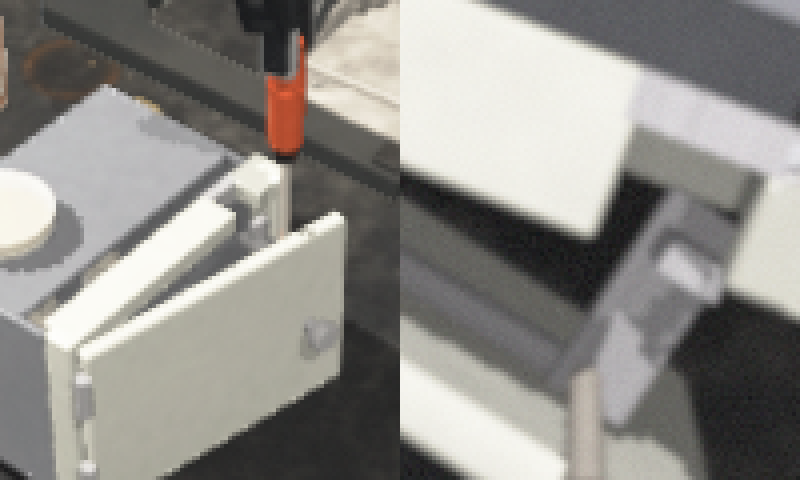

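```bash
python3 - <<'E'
import numpy as np
p0=np.array([.5617,.0179]); h=np.array([.582,.1765])
f=lambda a:h+.16*np.array([-np.sin(a),-np.cos(a)])
print((f(.126)-p0))
for k in range(0,30): a=.126+.04*k; print(round(a,3),(f(a)-f(.126)).round(4), (f(a)-f(.446)).round(4),(f(a)-f(.846)).round(4))
E
```

```text
[ 0.0001933 -0.0001316]
0.126 [0. 0.] [ 0.0489 -0.0144] [ 0.0997 -0.0527]
0.166 [-0.0063  0.0009] [ 0.0426 -0.0135] [ 0.0933 -0.0517]
0.206 [-0.0126  0.0021] [ 0.0363 -0.0123] [ 0.0871 -0.0505]
0.246 [-0.0189  0.0035] [ 0.0301 -0.0108] [ 0.0808 -0.0491]
0.286 [-0.025   0.0052] [ 0.0239 -0.0092] [ 0.0746 -0.0474]
0.326 [-0.0311  0.0072] [ 0.0178 -0.0072] [ 0.0685 -0.0455]
0.366 [-0.0372  0.0093] [ 0.0118 -0.0051] [ 0.0625 -0.0433]
0.406 [-0.0431  0.0117] [ 0.0058 -0.0026] [ 0.0566 -0.0409]
0.446 [-0.0489  0.0144] [0. 0.] [ 0.0508 -0.0383]
0.486 [-0.0546  0.0173] [-0.0057  0.0029] [ 0.045  -0.0354]
0.526 [-0.0602  0.0204] [-0.0113  0.006 ] [ 0.0394 -0.0323]
0.566 [-0.0657  0.0237] [-0.0168  0.0093] [ 0.034 -0.029]
0.606 [-0.071   0.0272] [-0.0221  0.0128] [ 0.0286 -0.0254]
0.646 [-0.0762  0.031 ] [-0.0273  0.0166] [ 0.0235 -0.0217]
0.686 [-0.0812  0.0349] [-0.0323  0.0205] [ 0.0184 -0.0177]
0.726 [-0.0861  0.0391] [-0.0372  0.0247] [ 0.0136 -0.0136]
0.766 [-0.0908  0.0434] [-0.0419  0.029 ] [ 0.0089 -0.0092]
0.806 [-0.0953  0.0479] [-0.0464  0.0336] [ 0.0043 -0.0047]
0.846 [-0.0997  0.0527] [-0.0508  0.0383] [0. 0.]
0.886 [-0.1038  0.0575] [-0.0549  0.0431] [-0.0041  0.0049]
0.926 [-0.1078  0.0626] [-0.0589  0.0482] [-0.0081  0.0099]
0.966 [-0.1115  0.0678] [-0.0626  0.0534] [-0.0118  0.0151]
1.006 [-0.115   0.0731] [-0.0661  0.0587] [-0.0154  0.0204]
1.046 [-0.1184  0.0786] [-0.0695  0.0642] [-0.0187  0.0259]
1.086 [-0.1215  0.0842] [-0.0725  0.0698] [-0.0218  0.0315]
1.126 [-0.1243  0.0899] [-0.0754  0.0755] [-0.0247  0.0372]
1.166 [-0.127   0.0957] [-0.0781  0.0813] [-0.0273  0.0431]
1.206 [-0.1294  0.1017] [-0.0805  0.0873] [-0.0297  0.049 ]
1.246 [-0.1315  0.1077] [-0.0826  0.0933] [-0.0319  0.055 ]
1.286 [-0.1334  0.1138] [-0.0845  0.0994] [-0.0338  0.0611]
```

>>> drive_tool(series=[[0,0,0,0,0,0.005,-1],[0,0,0,0,0,0.01,-1],[0,0,0,0,0,0.01,-1]])

```text
t: 10.97
position: [0.5614, 0.0182, 0.25]
eef_rot: [2.032, 0.359, -2.031]
force: [0.3, 0.5, -1.7]
opening: 0.0219
```

>>> drive_tool(series=[[0,0,0,-0.003,0.0004,0,-1],[0,0,0,-0.006,0.0009,0,-1],[0,0,0,-0.0095,0.0015,0,-1],[0,0,0,-0.0126,0.0021,0,-1],[0,0,0,-0.0158,0.0028,0,-1],[0,0,0,-0.0189,0.0035,0,-1],[0,0,0,-0.022,0.0043,0,-1],[0,0,0,-0.025,0.0052,0,-1],[0,0,0,-0.0311,0.0072,0,-1],[0,0,0,-0.0372,0.0093,0,-1],[0,0,0,-0.0431,0.0117,0,-1],[0,0,0,-0.0489,0.0144,0,-1]])

```text
t: 11.97
position: [0.5117, 0.0326, 0.2494]
eef_rot: [2.031, 0.359, -2.031]
force: [0.2, 0.2, -0.2]
opening: 0.0221
```

```bash
python3 - <<'E'
from h import *
s=sensors.get_state(); print(s['t'],s['position'],s['force'],s['ft_torque'],s['opening'])
W=grab('wrist','w7');T=grab('scene','s7')
cv2.imwrite('pics/c12.png',np.hstack([cv2.resize(T['img'][170:310,220:370],None,fx=2.7,fy=3,interpolation=3),cv2.resize(W['img'][80:260,220:420],None,fx=2,fy=420/180,interpolation=3)]))
E
```

```text
11.9667 [0.51169502 0.03262745 0.24942175] [ 0.17026676  0.22761976 -0.24308748] [ 0.03912101 -0.12503548 -0.12582068] 0.022113778948700924
```

View pics/c12.png

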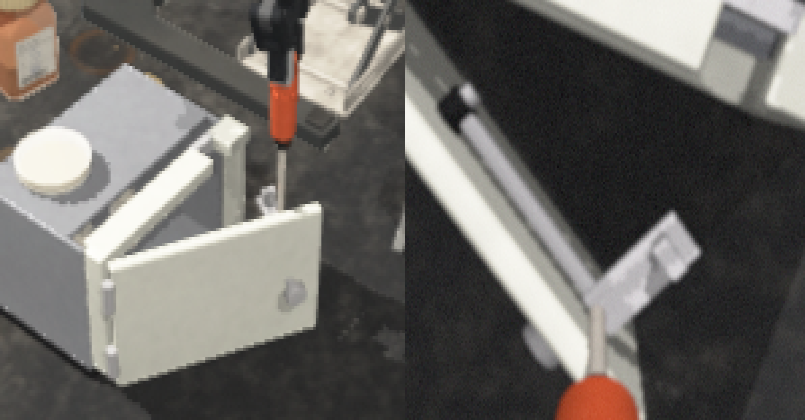

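>>> drive_tool(series=[[0,0,0,-0.0057,0.0029,0,-1],[0,0,0,-0.0113,0.006,0,-1],[0,0,0,-0.0168,0.0093,0,-1],[0,0,0,-0.0221,0.0128,0,-1],[0,0,0,-0.0273,0.0166,0,-1],[0,0,0,-0.0323,0.0205,0,-1],[0,0,0,-0.0372,0.0247,0,-1],[0,0,0,-0.0419,0.029,0,-1],[0,0,0,-0.0464,0.0336,0,-1],[0,0,0,-0.0508,0.0383,0,-1]])

```text
t: 12.9
position: [0.4612, 0.0711, 0.2494]
eef_rot: [2.031, 0.359, -2.031]
force: [-0.1, -0.4, -0.9]
opening: 0.0219
```

>>> drive_tool(series=[[0,0,0,-0.0041,0.0049,0,-1],[0,0,0,-0.0081,0.0099,0,-1],[0,0,0,-0.0118,0.0151,0,-1],[0,0,0,-0.0154,0.0204,0,-1],[0,0,0,-0.0187,0.0259,0,-1],[0,0,0,-0.0218,0.0315,0,-1],[0,0,0,-0.0247,0.0372,0,-1],[0,0,0,-0.0273,0.0431,0,-1],[0,0,0,-0.0297,0.049,0,-1],[0,0,0,-0.0319,0.055,0,-1],[0,0,0,-0.0328,0.058,0,-1],[0,0,0,-0.0334,0.0595,0,-1],[0,0,0,-0.0338,0.0611,0,-1]])

```text
t: 13.98
position: [0.4278, 0.1319, 0.2494]
eef_rot: [2.031, 0.359, -2.031]
force: [-0.5, 0.4, -1.3]
opening: 0.0219
```

```bash
python3 - <<'E'
from h import *
s=sensors.get_state(); print(s['t'],s['position'],s['force'],s['ft_torque'],s['opening'])
W=grab('wrist','w8');T=grab('scene','s8')
cv2.imwrite('pics/c13.png',np.hstack([cv2.resize(T['img'][150:350,200:400],(400,400),interpolation=3),cv2.resize(W['img'][60:260,220:420],(400,400),interpolation=3)]))
E
```

```text
13.9833 [0.42783455 0.13187637 0.24938719] [-0.4511312   0.38734168 -1.2522541 ] [-0.08489827 -0.01274973 -0.01415036] 0.021902666196337434
```

View pics/c13.png

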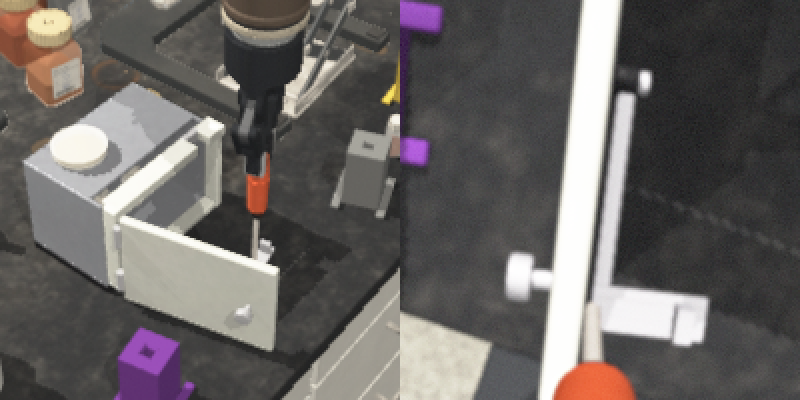

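>>> drive_tool(series=[[0,0,0,0,-0.001,0.01,-1],[0,0,0,0,-0.002,0.03,-1],[0,0,0,0,-0.002,0.06,-1],[0,0,0,0,-0.002,0.082,-1],[0,0,0,0.003,-0.03,0.085,-1],[0,0,0,0.006,-0.065,0.085,-1],[0,0,0,0.009,-0.1,0.085,-1],[0,0,0,0.013,-0.135,0.085,-1],[0,0,0,0.016,-0.17,0.085,-1],[0,0,0,0.02,-0.205,0.085,-1],[0,0,0,0.024,-0.24,0.085,-1],[0,0,0,0.028,-0.27,0.085,-1],[0,0,0,0.031,-0.292,0.085,-1],[0,0,0,0.0327,-0.3016,0.085,-1],[0,0,0,0.0327,-0.3016,0.085,-1],[0,0,0,0.0327,-0.3016,0.085,-1]])

```text
t: 15.42
position: [0.4606, -0.169, 0.3346]
eef_rot: [2.032, 0.36, -2.032]
force: [-0.3, 0.6, -0.8]
opening: 0.022
```

```bash
python3 - <<'E'
from h import *
s=sensors.get_state(); print(s['t'],s['position'],s['eef_rot'],s['force'],s['opening'])
W=grab('wrist','w9');T=grab('top','t9');S=grab('scene','s9')
print(proj(W,list(s['position']-[0,0,.1188])))
cv2.imwrite('pics/c14.png',np.hstack([cv2.resize(T['img'][150:300,220:370],(400,400),interpolation=3),cv2.resize(W['img'][160:240,280:360],(400,400),interpolation=3)]))
E
```

```text
15.4167 [ 0.46055602 -0.16898284  0.33457655] [ 2.03170464  0.35993067 -2.03153121] [-0.33629346  0.55956946 -0.79093688] 0.022037385752612618
[317.15879173 214.27704106]
```

View pics/c14.png

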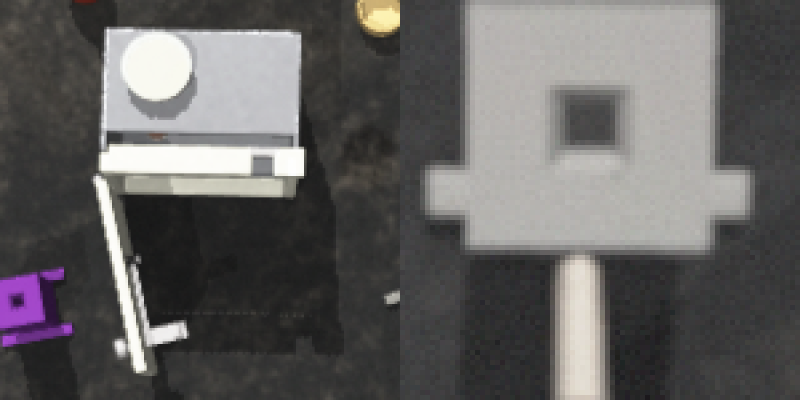

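```bash
python3 - <<'E'
from h import *
W=load('w9'); print('hole',onz(W,317.6,183.9,.09)); 
c=lambda x,y:(280+(x-400)/5-.4,160+y/5-.4)
P=[onz(W,*c(*p),.09) for p in [(466,4),(718,4),(714,250),(464,250)]]; print(np.round(P,4),np.mean(P,0))
print('tip at z .2158', onz(W,315.8,211.5,.2158))
T=load('t9'); ct=lambda x,y:(220+x*.375-.3,150+y*.375-.3)
a=onz(T,*ct(98,180),.152);b=onz(T,*ct(140,370),.152);print(a,b,np.degrees(np.arctan2(a[0]-b[0],a[1]-b[1])))
E
```

```text
hole [ 0.461594   -0.16909081  0.09      ]
[[ 0.4753 -0.1378  0.09  ]
 [ 0.4925 -0.185   0.09  ]
 [ 0.4453 -0.2023  0.09  ]
 [ 0.4276 -0.1538  0.09  ]] [ 0.46017503 -0.1697112   0.09      ]
tip at z .2158 [ 0.46217262 -0.16734109  0.2158    ]
[0.58339479 0.18146861 0.152     ] [0.39501046 0.13612723 0.152     ] 76.46713630245387
```

>>> drive_tool(series=[[0,0,0,-0.0004,-0.0011,-0.02,-1],[0,0,0,-0.0004,-0.0011,-0.05,-1],[0,0,0,-0.0004,-0.0011,-0.08,-1],[0,0,0,-0.0004,-0.0011,-0.1,-1],[0,0,0,-0.0004,-0.0011,-0.112,-1],[0,0,0,-0.0004,-0.0011,-0.116,-1],[0,0,0,-0.0004,-0.0011,-0.116,-1],[0,0,0,-0.0004,-0.0011,-0.116,-1]])

```text
t: 16.23
position: [0.4607, -0.1704, 0.2193]
eef_rot: [2.031, 0.36, -2.029]
force: [1.1, 0.4, -1.2]
opening: 0.0219
```

```bash
python3 - <<'E'
from h import *
s=sensors.get_state(); print(s['t'],s['position'],s['force'],s['opening'])
W=grab('wrist','w10');S=grab('scene','s10')
cv2.imwrite('pics/c15.png',np.hstack([cv2.resize(S['img'][180:260,350:430],(400,400),interpolation=3),cv2.resize(W['img'][160:260,270:370],(400,400),interpolation=3)]))
E
```

```text
16.2333 [ 0.4607168  -0.17037235  0.21928924] [ 1.1318862   0.40049326 -1.18718531] 0.021941366512897766
```

View pics/c15.png

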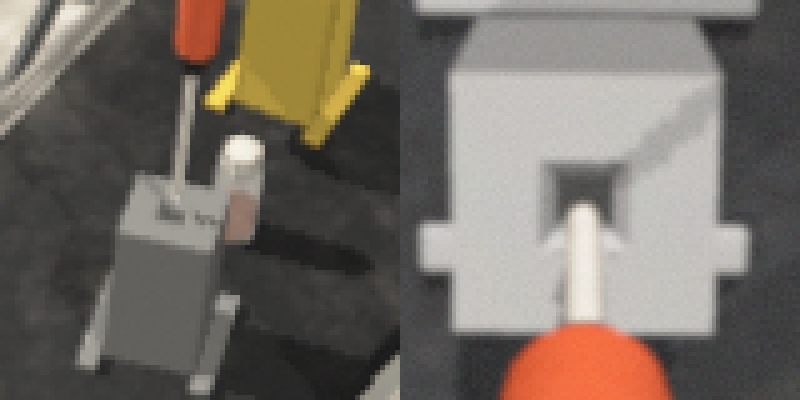

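>>> drive_tool(series=[[0,0,0,0,0,-0.004,-1],[0,0,0,0,0,-0.008,-1],[0,0,0,0,0,-0.012,-1],[0,0,0,0,0,-0.016,-1],[0,0,0,0,0,-0.02,-1],[0,0,0,0,0,-0.024,-1],[0,0,0,0,0,-0.024,-1]])

```text
t: 16.92
position: [0.4596, -0.1708, 0.1934]
eef_rot: [2.03, 0.36, -2.033]
force: [-0.3, 0.7, -0.7]
opening: 0.0222
```

>>> drive_tool(series=[[0,0,0,0,0.0005,-0.008,-1],[0,0,0,0,0.0005,-0.018,-1],[0,0,0,0,0.0005,-0.028,-1],[0,0,0,0,0.0005,-0.038,-1],[0,0,0,0,0.0005,-0.048,-1],[0,0,0,0,0.0005,-0.056,-1],[0,0,0,0,0.0005,-0.062,-1],[0,0,0,0,0.0005,-0.066,-1],[0,0,0,0,0.0005,-0.066,-1],[0,0,0,0,0.0005,-0.066,-1]])

```text
t: 17.75
position: [0.4602, -0.1704, 0.1284]
eef_rot: [2.031, 0.359, -2.031]
force: [0.0, 0.4, -1.7]
opening: 0.0222
```

>>> drive_tool(series=[[0,0,0,0,0,-0.001,-1],[0,0,0,0,0,-0.002,-1],[0,0,0,0,0,-0.003,-1],[0,0,0,0,0,-0.003,-1]])

```text
t: 18.08
position: [0.4602, -0.1705, 0.1255]
eef_rot: [2.031, 0.359, -2.031]
force: [0.4, 0.3, -1.3]
opening: 0.0223
```

>>> drive_tool(series=[[0,0,0,0,0,-0.001,-1],[0,0,0,0,0,-0.0015,-1],[0,0,0,0,0,-0.0015,-1]])

```text
t: 18.33
position: [0.4602, -0.1705, 0.1239]
eef_rot: [2.031, 0.359, -2.031]
force: [-0.0, 0.0, -0.5]
opening: 0.0219
```

>>> drive_tool(series=[[0,0,0,0,0,-0.0005,-1],[0,0,0,0,0,-0.0005,-0.4],[0,0,0,0,0,-0.0005,-0.2],[0,0,0,0,0,-0.0005,0.2],[0,0,0,0,0,-0.0005,0.6],[0,0,0,0,0,-0.0005,1],[0,0,0,0,0,-0.0005,1],[0,0,0,0,0,-0.0005,1],[0,0,0,0,0,-0.0005,1],[0,0,0,0,0,-0.0005,1]])

```text
t: 19.17
position: [0.4601, -0.1705, 0.1234]
eef_rot: [2.031, 0.359, -2.031]
force: [-0.1, -0.1, -0.2]
opening: 0.0853
```

```bash
python3 - <<'E'
from h import *
s=sensors.get_state(); print(s['t'],s['position'],s['force'],s['opening'])
W=grab('wrist','w11')
E
```

```text
19.1667 [ 0.46014023 -0.17045567  0.12338834] [-0.07372726 -0.13830645 -0.21956222] 0.08525845286271767
```

View pics/w11.png

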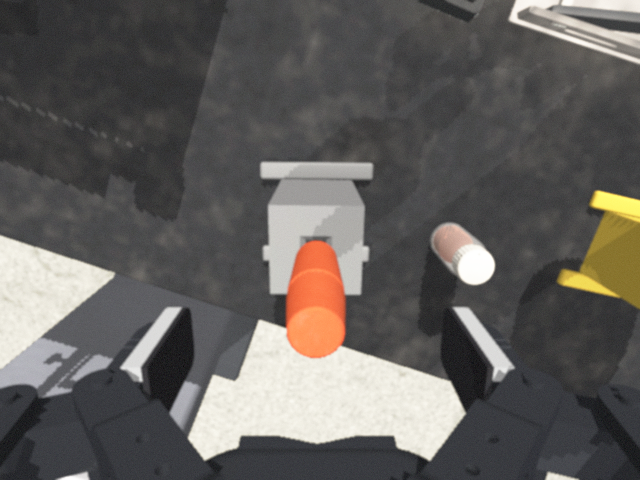

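Released, handle centred between open fingers. Lifting away.

>>> drive_tool(series=[[0,0,0,0,0,0.01,1],[0,0,0,0,0,0.03,1],[0,0,0,0,0,0.06,1],[0,0,0,0,0,0.09,1],[0,0,0,0,0,0.12,1],[0,0,0,0,0,0.137,1],[0,0,0,0,0,0.137,1],[0,0,0,0,0,0.137,1]])

```text
t: 19.88
position: [0.4607, -0.1706, 0.2619]
eef_rot: [2.033, 0.357, -2.028]
force: [0.6, 0.3, 0.1]
opening: 0.0852
```

```bash
python3 - <<'E'
from h import *
s=sensors.get_state(); print(s['t'],s['position'],s['force'],s['opening'])
W=grab('wrist','w12');T=grab('top','t12');S=grab('scene','s12')
for n,a,b in [('w','w1','w12')]: cv2.imwrite('pics/c16.png',np.hstack([cv2.resize(load(x)['img'][135:255,265:375],(400,436),interpolation=3) for x in (a,b)]))
def top(i):
    h=cv2.cvtColor(i,cv2.COLOR_BGR2HSV); m=cv2.inRange(h,(0,150,100),(18,255,255)); m[:, :280]=0;m[:,360:]=0;m[:170]=0;m[260:]=0
    y,x=np.nonzero(m); return x.min(),x.max(),y.min(),y.max()
print(top(load('w1')['img']),top(W['img']))
print('handle top',onz(W,318.9,226.5,.177), proj(W,[.4605,-.1695,.177]),proj(load('w1'),[.4605,-.1695,.177]))
d=cv2.absdiff(load('top0')['img'],T['img'])
for n,(x0,y0,x1,y1) in dict(bottle=(178,190,210,220),dish=(155,233,198,275),vial=(408,255,426,272)).items(): print(n,d[y0:y1,x0:x1].mean())
cv2.imwrite('pics/c17.png',T['img'])
E
```

```text
19.8833 [ 0.46067945 -0.17057667  0.2619183 ] [0.61376616 0.33790299 0.10365324] 0.08516062198988207
(np.int64(304), np.int64(334), np.int64(192), np.int64(242)) (np.int64(300), np.int64(330), np.int64(192), np.int64(241))
handle top [ 0.46134034 -0.17176254  0.177     ] [315.1957876  226.52302125] [319.20979253 227.45406033]
bottle 5.5003472222222225
dish 0.4867109634551495
vial 57.949891067538125
```

View pics/c16.png

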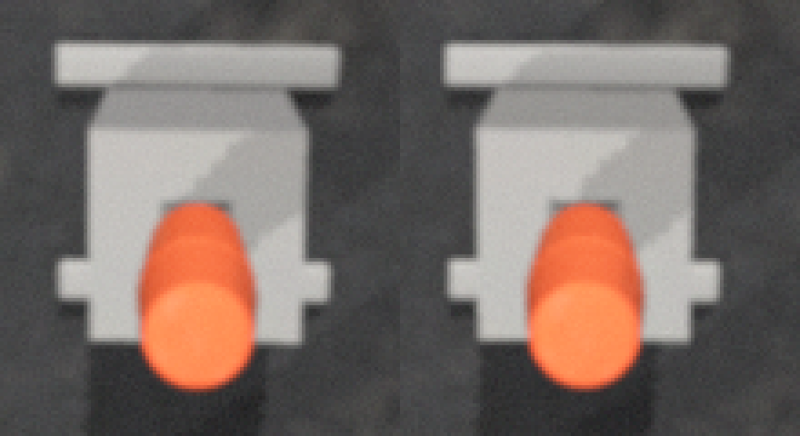

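View pics/s12.png

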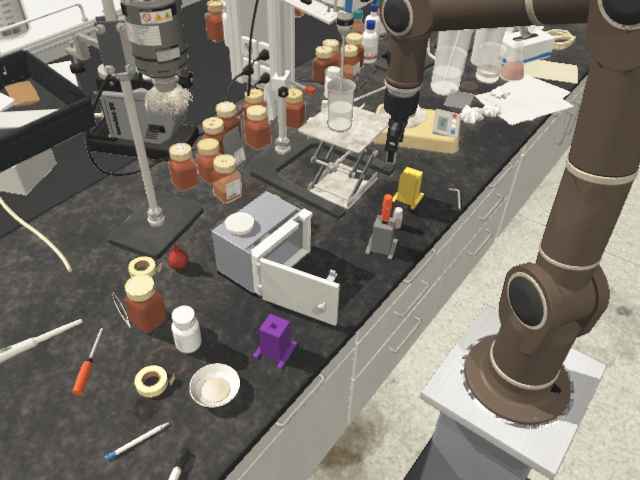

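```bash
python3 - <<'E'
from h import *
print(env.job_done())
E
```

```text
the job is handed in; nothing more can be done
None
```

I pressed the hook down through the notch with the screwdriver, drew the door out past the catch and swung it open. I then put the screwdriver back in its stand and handed the job in at about 20 s. `env.job_done()` gave no verdict.

- **Hook:** the blade touched the plate about 1–2 mm above its nominal height. I pressed it down about 8 mm. The highest corrected force reading was about 8 N (limit 20 N); I read it only at the end of each move.
- **Door:** the top view before the screwdriver went back put it at about 76° (1.33 rad), against the 60° needed. In the last scene picture it still stands wide open.
- **Screwdriver:** it is released and upright. In the last wrist picture the handle and stand look the same as before the grasp. The tool height at release matched the pick-up height within 0.5 mm, so the collar should be on the block.
- **Bottle, vial and dish:** they look unmoved in the scene picture. The top-view comparison was clean for the dish and nearly so for the bottle. For the vial it showed a large change, which I put down to the arm blocking that view; the wrist and scene pictures show the vial still standing beside the stand.
- **Arm:** the gripper is open and clear, about 8 cm above the handle.

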